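Slide the reference disc back into its holder

TASK

One of the three metal reference discs has been left lying on top of its holder block, on the plain strip in front of the recesses. Push it with the fingertips across the top of the block and over the rim of the one empty recess until it drops in and lies flat and fully home, level with the other two discs. Only slide it, never pick it up; leave the two stored discs in their recesses, and leave the meter, the bottle and the loupe where they are.

Things in the scene. Friction and masses are not known exactly. Their poses are not given: they have to be found in the camera images.
- holder: plastic block fixed to the bench, 150 mm (its x) by 230 mm (its y) by 22 mm high, three round recesses in a row along y. Origin at the centre of its underside, z up. Top flat and level. The row lies at x = +25 mm; the plain strip, where the loose disc starts, is x = -75 to +3 mm (robot's side). Recesses: 42.5 mm wide, 10 mm deep, flat floor (push-out pin flush in its middle), bevelled rim.
- recess0 (a point): centre of the mouth of the recess at the holder's -y end (holder x = 25, y = -62 mm), at the height of the block's top, 10 mm above the recess floor. Any of the three recesses may be the empty one: it is the one with no stored disc in it.
- recess1 (a point): the same for the middle recess (holder x = 25, y = 0 mm)
- recess2 (a point): the same for the recess at the holder's +y end (holder x = 25, y = +62 mm)
- disc_center (a point): centre of the loose disc: plain aluminium, 40 mm in diameter, 10 mm thick, 30 to 40 g, lying flat on the block's strip (centre 5 mm above the block's top, 27 mm above the bench); z is its axis. Seated, its top is level with the block's top and its centre 5 mm below the recess's mouth.
- disc: the same loose disc; origin at the centre of its underside, z along its axis
- stored_a_center (a point): centre of one of the two stored discs, the same size, sunk in its recess with its top face level with the block's top
- stored_b_center (a point): centre of the other stored disc
- meter: handheld meter lying face up on the bench beyond the block's -y end, 165 mm (its x) by 85 mm by 35 mm high; origin at the centre of its underside; loose
- bottle: small cleaning bottle, 42 mm in diameter and 90 mm high, standing on the bench beyond the block's +y end; origin at the centre of its underside; loose
- loupe: loupe, a black cylinder 38 mm in diameter and 42 mm high, standing on the bench beyond the block's +y end, nearer the robot than the bottle; origin at the centre of its underside; loose

How it is judged:
At the end, for the whole second after the job is handed in: The loose disc lies flat (within 0.06 rad) and at rest in the empty recess: centre within 2.5 mm of the recess centre and within 1.5 mm of its fully seated height; the two stored discs are within 5 mm, and meter, bottle and loupe within 20 mm, of where they started ((horizontal distance between disc_center and recess0 below 0.0025 m or horizontal distance between disc_center and recess1 below 0.0025 m or horizontal distance between disc_center and recess2 below 0.0025 m) and z of disc_center in the frame of holder below 0.0185 m and angle between the z axis of disc and the z axis of holder, either way round below 0.06 rad and linear speed of disc below 0.01 m/s and distance of each of stored_a_center, stored_b_center from where it was at the start of the episode below 0.005 m and distance of each of meter, bottle, loupe from where it was at the start of the episode below 0.02 m); the robot touches nothing.
It fails at once if the disc is lifted: its centre rises more than 5 mm above where it lies on the block (z of disc_center in the frame of holder above 0.032 m).
It fails at once if the disc is pushed off the block (z of disc_center in the frame of holder below 0.0125 m).
It fails at once if a stored disc is pushed or lifted out of its recess (moves more than 6 mm) (distance of any of stored_a_center, stored_b_center from where it was at the start of the episode above 0.006 m).
It fails at once if the meter, the bottle or the loupe is moved more than 20 mm or tipped over (distance of any of meter, bottle, loupe from where it was at the start of the episode above 0.02 m or angle between any of bottle, loupe's own z axis and vertical above 0.5 rad).
It also fails if it takes over 54 s, if anything falls off the work surface, if the arm or the gripper's body presses on something with over 40 N, if the wrist force passes 120 N, or if a joint passes its speed limit or range.

ROBOT

A 7-joint arm with a two-finger parallel gripper is mounted at the origin on the work surface. World frame = base frame: x ahead of the robot, y to its left, z up, the work surface at z = 0. Lengths are in m, angles in rad, forces in N, time in s.
With the tool pointing down it reaches from about 0.425 to 0.8 m from the base axis. Payload 8.3 kg.
Tool frame: the origin (TCP) lies midway between the tips of the shut fingers; the grasp point (between the pads) lies 19 mm behind it; z points along the fingers, y is the direction in which the jaws open and shut (so a half turn about z gives the same grasp; the last joint's range is limited). The gripper opens to 85 mm and grips with 20 to 120 N. Pads are 22 mm wide; open, the fingers measure 114 mm over their backs; the gripper's body (76 mm by 85 mm) begins 54 mm behind the grasp point. The pads swing forward as they close: fully open they stand 13 mm farther back than shut.
Start: joints at [1.201, 0.383, 0.016, 1.37, -0.006, 1.388, -0.046], TCP at [0.189, -0.596, 0.231] pointing down, gripper open.
Joint ranges: [-2.95, 2.95], [-0.25, 2.06], [-1.52, 1.56], [0.18, 2.33], [-1.44, 4.58], [0.02, 2.06], [-3.01, 3.01]. Speed limits (rad/s): [2.39, 2.39, 3.01, 3.01, 3.14, 3.14, 3.14].

INTERFACE

Orientations are given as a 3x3 rotation matrix whose columns are the frame's x, y, z axes.
In Python, from workcell import arm gives the robot as it stands. Calls block until the motion is done:
- arm.move_ptp(position, orientation): joint-space move of the TCP to a pose.
- arm.movel(position, orientation=None, speed=0.15, until_force=None): straight line of the TCP; orientation=None keeps the orientation; speed is the mean speed in m/s. With until_force (N) it stops when the force on the tool has changed by that much, and returns True; else False.
- arm.move_j(angles): joint-space move.
- arm.command_gripper(opening, f_grip=None): finger opening in m; f_grip is the grip in N (None keeps the last); returns when the fingers have stopped.
- arm.sleep(seconds).
- arm.ik(position, orientation): joint angles nearest the present ones, or None.
- arm.get_obs(): the state.
- arm.capture(name): name is "scene" or "top" or "wrist"; returns the picture (384x512x3 uint8, red, green, blue); there is no depth.
- arm.get_calibration(name): a dict with "intrinsics" (3x3 intrinsics, pixels), "rvec" (rotation vector, rad) and "tvec" (3), from world to camera coordinates, as OpenCV has them; the wrist camera has in their place "mount" (4x4, takes a point from camera to tool coordinates, whose origin is the TCP and whose axes are the flange's). Camera axes: x right, y down, z forward; pixel columns grow to the right and rows downward; lengths in m; the calibration is good to about 2 mm. A picture is of the moment at which its call begins: read the wrist's pose just before it. get_calibration takes no time and is no camera call.
A pose or a line that the arm cannot do raises arm.Unreachable and nothing moves.
- arm.close_job(): hands the job in, once; it reports no verdict.
The state is a dict: "clock": time; "joint_positions": joint angles; "qvel": joint speeds; "joint_torque": joint torques, N m; "position": TCP position; "ee_rot": TCP orientation; "contact_force": force on the tool from outside, world axes, zero at the start; "wrist_torque": the same for the moment, N m; "gripper_width": finger opening in m.
Only numpy, scipy, OpenCV 4.12 (cv2) and the standard library are available. Lean on these libraries where they do the work, as an engineer would, in place of code of your own. Each camera call takes 0.05 s, during which the arm holds its last target.

## Working session

There is one attempt and no reset: what is moved stays moved. The work goes in short steps, each a Python script; the robot and the scene stay as the last script left them, time stands still between calls to the robot, and variables do not carry over. Pictures are saved under pics/ and viewed, and the job is handed in when it is done.

```bash
mkdir -p pics; ls
python3 - <<'E'
from workcell import arm
import cv2,numpy as np
print(arm.get_obs())
for n in ("scene","top","wrist"):
    im=arm.capture(n); cv2.imwrite(f"pics/{n}0.png",im[:,:,::-1]); c=arm.get_calibration(n); print(n,c)
E
```

```text
pics
{'clock': 0.0, 'joint_positions': array([ 1.20106574,  0.38424676,  0.01638785,  1.37114079, -0.00630165,
        1.3882014 , -0.04647763]), 'qvel': array([-0.00162809,  0.0006279 ,  0.00033401,  0.00021149, -0.00014901,
       -0.00060105, -0.0010113 ]), 'joint_torque': array([ 9.09336577e-04, -6.27587986e+01,  8.44701827e-01, -3.71821797e+01,
        1.65662117e-02,  1.40310091e-02, -8.69615633e-05]), 'position': array([ 0.18865125, -0.59532723,  0.23027967]), 'ee_rot': array([[ 9.53273571e-01,  3.02107776e-01, -6.24960958e-04],
       [ 3.02108420e-01, -9.53271789e-01,  1.84374679e-03],
       [-3.87474088e-05, -1.94640105e-03, -9.99998105e-01]]), 'contact_force': array([ 0.42226623, -0.32700034, -0.2134222 ]), 'wrist_torque': array([ 0.00124645, -0.00739316,  0.02235108]), 'gripper_width': 0.08521008842055927}
scene {'intrinsics': array([[481.896452  ,   0.        , 255.00709008],
       [  0.        , 481.896452  , 189.48745762],
       [  0.        ,   0.        ,   1.        ]]), 'rvec': array([ 1.84013091,  1.21116234, -0.6815243 ]), 'tvec': array([-0.27441247, -0.2366614 ,  1.64480404])}
top {'intrinsics': array([[366.57043503,   0.        , 258.89067042],
       [  0.        , 366.57043503, 189.60033437],
       [  0.        ,   0.        ,   1.        ]]), 'rvec': array([ 2.16947505, -2.1197433 ,  0.1269816 ]), 'tvec': array([0.0384961 , 0.58790605, 0.78876118])}
wrist {'intrinsics': array([[280.44582011,   0.        , 254.23038149],
       [  0.        , 280.44582011, 186.56279949],
       [  0.        ,   0.        ,   1.        ]]), 'mount': array([[ 1.29023045e-04, -9.59496134e-01, -2.81721765e-01,
         7.28735680e-02],
       [ 9.99999852e-01,  2.72958686e-04, -4.71670258e-04,
        -2.63766708e-04],
       [ 5.29464192e-04, -2.81721663e-01,  9.59496026e-01,
        -1.42902539e-01],
       [ 0.00000000e+00,  0.00000000e+00,  0.00000000e+00,
         1.00000000e+00]])}
```

View pics/scene0.png

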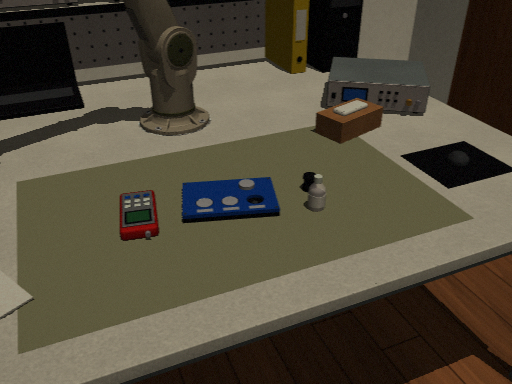

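View pics/top0.png

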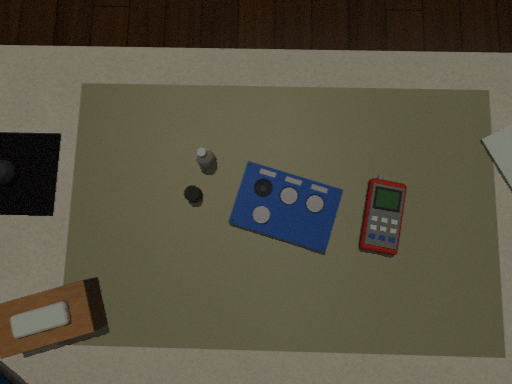

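The top view shows the blue holder at about (286,207). The empty recess is the dark circle at (263,187), at the +y end (recess2). The stored discs are at (289,196) and (315,204) and the loose disc is at (261,214). The loupe is at (193,194), the bottle at (205,158) and the meter at (383,215).

```bash
cat > h.py <<'E'
import cv2,numpy as np
from workcell import arm
def cam(name,obs=None):
    c=arm.get_calibration(name);K=c["intrinsics"]
    if name=="wrist":
        M=c["mount"];R=obs["ee_rot"];Rc=R@M[:3,:3];C=R@M[:3,3]+obs["position"]
        return K,Rc,C
    R=cv2.Rodrigues(c["rvec"])[0];return K,R.T,-R.T@c["tvec"]
def ray(px,z,cm):
    K,R,C=cm;px=np.atleast_2d(px).astype(float)
    d=(np.c_[px,np.ones(len(px))]@np.linalg.inv(K).T)@R.T
    return C+d*((z-C[2])/d[:,2])[:,None]
def holder_mask(im):
    hsv=cv2.cvtColor(im,cv2.COLOR_RGB2HSV)
    m=cv2.inRange(hsv,(105,130,40),(130,255,255))
    n,l,s,_=cv2.connectedComponentsWithStats(m)
    k=1+np.argmax(s[1:,4]);return (l==k).astype(np.uint8)*255
def discs(im,cm):
    m=holder_mask(im)
    cs,_=cv2.findContours(m,cv2.RETR_EXTERNAL,cv2.CHAIN_APPROX_NONE)
    hull=cv2.convexHull(max(cs,key=len))
    inside=np.zeros_like(m);cv2.fillConvexPoly(inside,hull,255)
    holes=cv2.bitwise_and(inside,cv2.bitwise_not(m))
    out=[]
    for c in cv2.findContours(holes,cv2.RETR_EXTERNAL,cv2.CHAIN_APPROX_NONE)[0]:
        if len(c)<15: continue
        w=ray(c[:,0,:],.022,cm)[:,:2];(x,y),(a,b),t=cv2.fitEllipse((w*1000).astype(np.float32))
        p=c[:,0].mean(0).astype(int);out.append((x,y,a,b,p,im[p[1],p[0]]))
    return hull,out
E
python3 - <<'E'
from h import *
im=arm.capture("top");cm=cam("top");print(cm[2])
hull,o=discs(im,cm)
for r in o: print(*[np.round(v,1) for v in r])
w=ray(hull[:,0],.022,cm)[:,:2]*1000
print(cv2.minAreaRect(w.astype(np.float32)))
for p,z in (((193,194),.03),((205,158),.05),((383,215),.035)): print(ray(p,z,cm))
E
```

```text
[0.47637167 0.03785407 0.86075361]
532.0 46.3 40.2 40.8 [260 214] [115 111 106]
560.4 -75.7 40.0 40.2 [314 203] [107 102  98]
577.4 -16.1 40.1 40.4 [288 195] [113 111 108]
595.1 -86.0 13.6 47.6 [318 188] [112 108 104]
594.5 43.6 39.0 40.2 [262 187] [47 46 47]
612.2 -26.2 13.5 48.9 [293 180] [113 111 105]
629.5 34.0 13.6 49.9 [267 172] [118 113 108]
((553.0514526367188, -9.673294067382812), (228.44984436035156, 149.16519165039062), 74.07968139648438)
[[0.57465512 0.20285681 0.03      ]]
[[0.65490637 0.17562066 0.05      ]]
[[ 0.53624735 -0.22733971  0.035     ]]
```

View pics/wrist0.png

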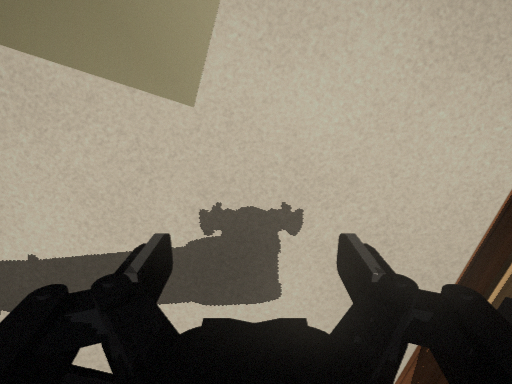

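Run:
```python
from h import *
arm.command_gripper(0.026)
u=np.array([.999,-.041,0]);u/=np.linalg.norm(u);z=np.array([0,0,-1.]);R=np.c_[u,np.cross(z,u),z]
arm.move_ptp([.53,.045,.17],R)
o=arm.get_obs();im=arm.capture("wrist");cv2.imwrite("pics/w1.png",im[:,:,::-1])
print(o["clock"],o["position"],o["gripper_width"],o["contact_force"])
hull,r=discs(im,cam("wrist",o))
for q in r: print(*[np.round(v,1) for v in q])
```

```text
3.375 [0.53021762 0.04391593 0.1699359 ] 0.02573602417898046 [-0.4794947  -0.12519185 -0.7655438 ]
459.6 -93.7 6.5 6.9 [378 230] [104 102 103]
518.8 114.1 6.4 7.0 [190 188] [114 113 110]
531.1 47.7 40.8 42.0 [251 173] [242 238 236]
562.2 -74.2 40.9 41.1 [368 139] [240 235 234]
590.5 -131.3 6.4 6.6 [427 109] [99 95 94]
579.3 -14.9 40.9 41.3 [310 125] [241 237 236]
596.3 -84.8 13.3 49.3 [381 105] [244 240 236]
596.2 44.3 40.3 40.5 [251 110] [107 107 114]
613.3 -25.4 13.7 49.8 [321  90] [246 242 241]
630.5 34.7 13.6 49.6 [260  73] [250 248 247]
650.0 76.9 7.0 7.4 [214  54] [122 120 116]
```

View pics/w1.png

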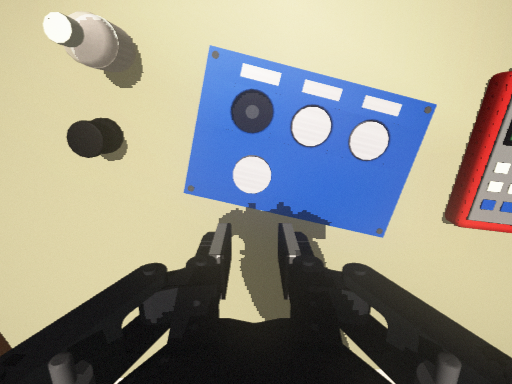

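The wrist view shows the loose disc at (251,173) and the empty recess at (251,110). This agrees with the top view to within 2 mm, and the 62 mm pitch checks out. Next I touch the strip to find the fingertip height, then push with both tips as a cradle.

```bash
cat >> h.py <<'E'
D=np.array([.5323,.0469]);T=np.array([.5954,.0440])
u=np.r_[(T-D)/np.linalg.norm(T-D),0];_z=np.array([0,0,-1.]);R=np.c_[u,np.cross(_z,u),_z]
E
python3 - <<'E'
from h import *
arm.movel([.507,-.027,.06],R,speed=.15)
print(arm.movel([.507,-.027,.015],R,speed=.02,until_force=3))
o=arm.get_obs();print(o["clock"],o["position"],o["contact_force"])
zt=o["position"][2]
arm.movel([.507,-.027,zt+.03],R)
s=D-u[:2]*.042
arm.movel([*s,zt+.03],R)
arm.movel([*s,zt+.0035],R,speed=.06)
o=arm.get_obs();im=arm.capture("wrist");cv2.imwrite("pics/w2.png",im[:,:,::-1])
print(zt,o["clock"],o["position"],o["contact_force"])
E
```

```text
True
6.15 [ 0.50699168 -0.02703795  0.02196945] [-2.037447   -0.0376891   6.54078612]
0.021969452168259577 7.7667 [0.49018691 0.04890157 0.02519408] [ 0.53717342 -0.87560747  0.56703248]
```

View pics/w2.png

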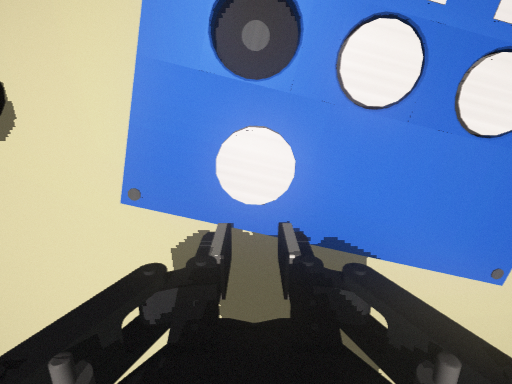

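Disc (255,165) and recess (255,33) both line up with the finger midline (column 254), and the tips touched the block at z = 0.022. I'll push to about 12 mm short of the recess.

Run:
```python
from h import *
s=T-u[:2]*.0385
arm.movel([*s,.0255],R,speed=.03)
o=arm.get_obs();im=arm.capture("wrist");cv2.imwrite("pics/w3.png",im[:,:,::-1])
print(o["clock"],o["position"],o["contact_force"])
_,r=discs(im,cam("wrist",o))
for q in r: print(*[np.round(v,1) for v in q])
im=arm.capture("top");cv2.imwrite("pics/t3.png",cv2.resize(im[130:280,180:400,::-1],None,fx=3,fy=3))
```

```text
10.1917 [0.55689194 0.04576725 0.02551227] [-0.47459595 -0.02841842 -0.29134192]
539.9 104.7 4.4 14.3 [155 266] [33 33 35]
562.2 -74.0 40.5 41.4 [468 216] [244 239 237]
579.3 -14.9 41.4 41.5 [364 193] [243 238 236]
597.6 -79.1 13.4 32.5 [489 156] [245 241 238]
543.5 5.3 96.7 205.4 [313 260] [33 33 43]
613.3 -25.4 13.5 49.6 [388 130] [246 242 240]
630.4 34.5 13.5 49.8 [271 101] [250 248 246]
642.8 27.6 0.4 5.7 [284  74] [127 161 227]
649.8 76.8 6.8 7.0 [182  63] [121 119 119]
```

View pics/w3.png

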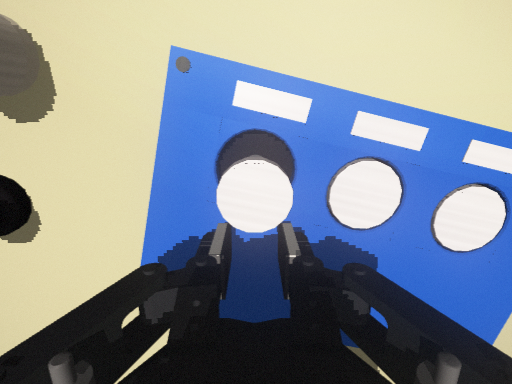

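The disc (255,195) sits in the finger cradle, with its front edge already over the recess (centre about (256,168)). It is laterally aligned. I'll measure the remaining gap, then push on in small steps.

```bash
cat >> h.py <<'E'
def white(im,cm,z):
    m=cv2.inRange(im,(190,190,190),(255,255,255));out=[]
    m[:, :200]=0;m[:,305:]=0;m[:130]=0
    for c in cv2.findContours(m,cv2.RETR_EXTERNAL,cv2.CHAIN_APPROX_NONE)[0]:
        if cv2.contourArea(c)<1500: continue
        w=ray(c[:,0],z,cm)[:,:2]*1000;e=cv2.fitEllipse(w.astype(np.float32));out.append((np.round(e[0],1),np.round(e[1],1),c[:,0].mean(0).round()))
    return out
E
python3 - <<'E'
from h import *
o=arm.get_obs();im=arm.capture("wrist");print(white(im,cam("wrist",o),.032))
for k,d in enumerate((.032,.030,.028,.0265)):
    s=T-u[:2]*d
    arm.movel([*s,.0255],R,speed=.015)
    o=arm.get_obs();im=arm.capture("wrist");cv2.imwrite(f"pics/w4_{k}.png",im[:,:,::-1])
    print(d,o["clock"],o["position"],o["contact_force"].round(1),white(im,cam("wrist",o),.032))
E
```

```text
[(array([583.9,  45.2]), array([38.7, 38.7]), array([254., 196.]))]
0.032 10.925 [0.56348476 0.04551758 0.02545779] [-0.6 -0.5 -0.1] [(array([593.7,  44.3]), array([37.8, 39.3]), array([255., 190.]))]
0.03 11.2583 [0.56551035 0.04539418 0.02549812] [-0.3 -0.1 -0.7] [(array([593.9,  44.3]), array([37.7, 39.7]), array([255., 193.]))]
0.028 11.5917 [0.5675052  0.04524721 0.02548175] [-0.4 -0.7 -0. ] [(array([595.4,  44.3]), array([37.7, 39.5]), array([255., 194.]))]
0.0265 11.8917 [0.56905159 0.04521139 0.02551953] [0.4 0.  0.7] [(array([597.9,  44.2]), array([35.8, 36.1]), array([255., 193.]))]
```

View pics/w4_3.png

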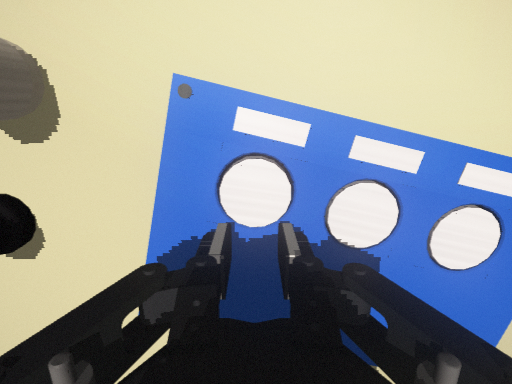

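The disc at (255,191) now has the same dark ring around it as the stored ones, so it appears to have dropped in. I'll back off, raise and compare all three.

Run:
```python
from h import *
s=T-u[:2]*.035
arm.movel([*s,.0265],R,speed=.06)
arm.movel([*s,.12],R,speed=.15)
arm.movel([.53,.0,.17],R,speed=.15)
arm.sleep(.3)
o=arm.get_obs();im=arm.capture("wrist");cv2.imwrite("pics/w5.png",cv2.resize(im[40:240,140:440,::-1],None,fx=2.6,fy=2.6))
print(o["clock"],o["position"],o["contact_force"])
for n in("wrist","top"):
    if n=="top": im=arm.capture("top");cv2.imwrite("pics/t5.png",im[:,:,::-1])
    for q in discs(im,cam(n,o))[1]:
        if q[2]>30: print(n,*[np.round(v,1) for v in q])
    g=im.min(2);m=((g>(190 if n=="wrist" else 85))*255).astype(np.uint8)
    for c in cv2.findContours(m,cv2.RETR_EXTERNAL,cv2.CHAIN_APPROX_NONE)[0]:
        if len(c)<15: continue
        w=ray(c[:,0],.022,cam(n,o))[:,:2]*1000;e=cv2.fitEllipse(w.astype(np.float32))
        if 30<e[1][0] and e[1][1]<46: print(n,"face",np.round(e[0],1),np.round(e[1],1))
```

```text
13.95 [0.52988554 0.00065169 0.16944548] [0.67189939 0.11242996 1.08868109]
wrist 562.3 -74.5 40.9 41.1 [326 141] [237 232 230]
wrist 579.4 -15.1 40.9 41.1 [268 126] [243 238 236]
wrist 596.0 44.2 41.4 42.0 [208 112] [245 241 239]
wrist face [561.9 -74.9] [37.9 38.3]
wrist face [579.  -15.3] [37.8 38.2]
wrist face [594.8  44.3] [37.9 38. ]
```

View pics/w5.png

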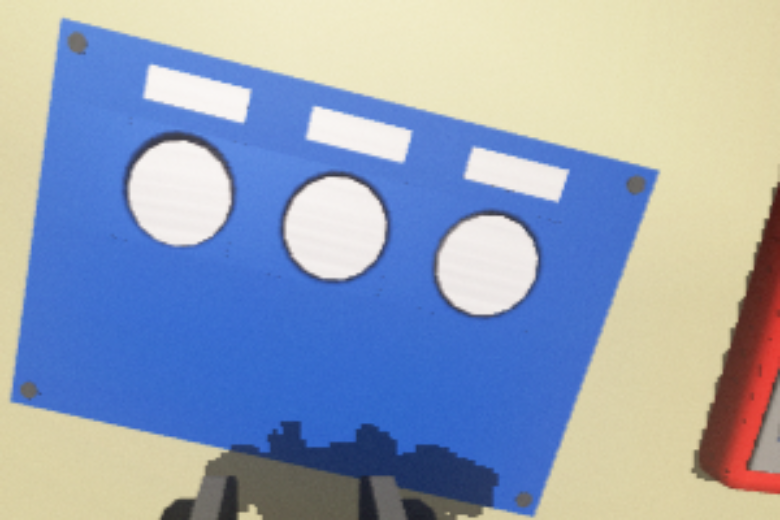

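Run:
```python
from h import *
im=arm.capture("scene");cv2.imwrite("pics/s5.png",cv2.resize(im[150:250,100:340,::-1],None,fx=3.3,fy=3.3,interpolation=cv2.INTER_CUBIC))
```

```text
(no output)
```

View pics/s5.png

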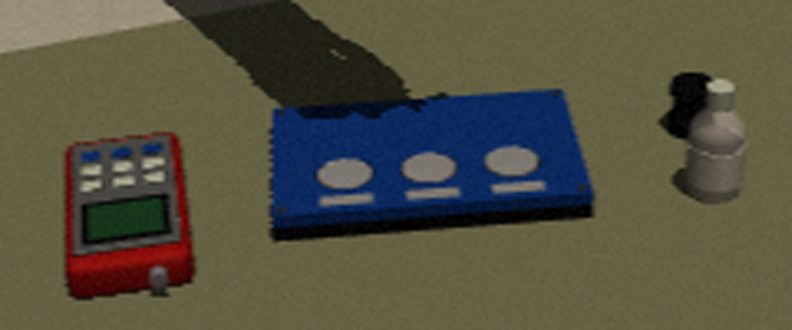

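All three discs look alike in both views, and the bystanders are in place. The pushed disc sits about 1.3 mm toward the robot, with a thicker ring at its far side, so it could be resting on the near bevel. I'll check the height by touching the strip, its rear and its front with shut fingers.

Run:
```python
from h import *
arm.command_gripper(0.0)
C=np.array([.5955,.0443])
for n,off in (("strip",-.052),("rear",-.015),("front",.012)):
    p=C+u[:2]*off
    arm.movel([*p,.05],R,speed=.15)
    h=arm.movel([*p,.014],R,speed=.015,until_force=5)
    o=arm.get_obs();print(n,h,o["position"].round(4),o["contact_force"].round(1))
    arm.movel([*p,.05],R,speed=.1)
arm.movel([.53,.0,.17],R,speed=.2)
arm.sleep(.3)
o=arm.get_obs();im=arm.capture("wrist");cv2.imwrite("pics/w6.png",cv2.resize(im[40:240,140:440,::-1],None,fx=2.6,fy=2.6))
print(o["clock"],o["position"],o["contact_force"])
m=((im.min(2)>190)*255).astype(np.uint8)
for c in cv2.findContours(m,cv2.RETR_EXTERNAL,cv2.CHAIN_APPROX_NONE)[0]:
    if len(c)<15: continue
    w=ray(c[:,0],.022,cam("wrist",o))[:,:2]*1000;e=cv2.fitEllipse(w.astype(np.float32))
    if 30<e[1][0] and e[1][1]<46: print("face",np.round(e[0],1),np.round(e[1],1))
```

```text
strip True [0.5436 0.0467 0.0222] [-0.6  0.2  6.1]
rear True [0.5805 0.045  0.0222] [-0.3  0.   6.6]
front True [0.6075 0.0438 0.0222] [-1.7 -0.4  6.5]
23.725 [5.29879336e-01 4.19517269e-04 1.69237022e-01] [-0.26899552 -0.20561325 -0.18227818]
face [561.9 -74.8] [37.8 38.2]
face [579.  -15.3] [37.9 38.1]
face [594.7  44.4] [37.8 37.9]
```

View pics/w6.png

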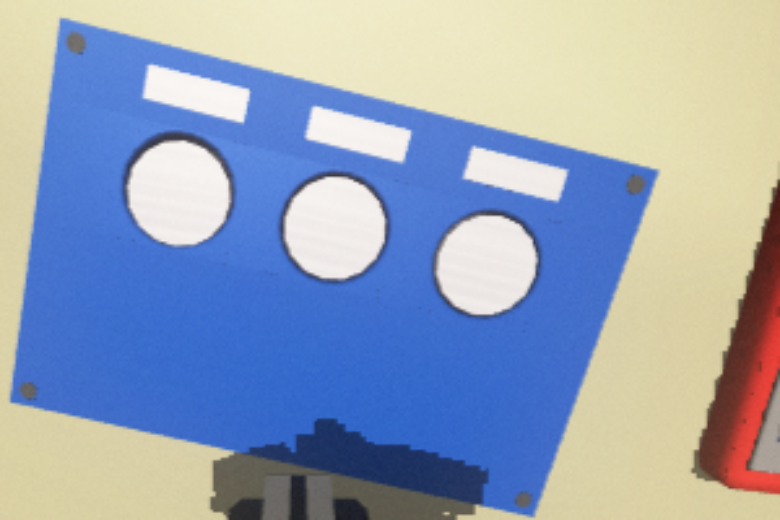

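The strip, rear and front touches all read z = 0.0222, so no part of the disc stands proud. It sits about 1.3 mm off centre, which is within the recess's clearance. Handing in.

Run:
```python
from workcell import arm
arm.close_job()
```

```text
the job is handed in; nothing more can be done
```

The loose disc is in the empty recess (recess2, the +y end), and I handed the job in at about 24 s of the 54 s allowed. I slid it about 62 mm with two slightly opened fingertips acting as a cradle, until it dropped over the rim.

- **Height:** light touches of about 6 N with shut fingers on the strip, the rear of the disc and its front all gave z = 0.0222. The disc does not stand proud of the block.
- **Position:** the wrist camera puts it about 1.3 mm from the recess centre, on the robot's side. That is within the 2.5 mm limit, and it agrees with the recess's 1.25 mm clearance.
- **Other objects:** the stored discs measured the same before and after the push, within about 1 mm. The meter, bottle and loupe look unmoved in the scene picture, but I did not re-measure them. The arm was clear of everything at hand-in.
- **Checks that failed or disagreed:**
  - The disc-finding routine returned nothing in the final top view, probably because the arm was in the way, so the final position comes from the wrist camera alone.
  - Before the push, the two cameras differed by up to 2 mm.

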